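# Set the iris lever of the viewing lamp to its mark

### The arm

A 7-joint arm with a two-finger parallel gripper is mounted at the origin on the work surface. World frame = base frame: x ahead of the robot, y to its left, z up, the work surface at z = 0. Lengths are in m, angles in rad, forces in N, time in s.
With the tool pointing down it reaches from about 0.4 to 0.875 m from the base axis. Payload 19.3 kg.
Tool frame: the origin (TCP) lies on the mounting face of the last link; the fingertips stand 173 mm ahead of it and the grasp point (between the pads) lies 155 mm ahead of it (bot.grip_point_offset is the distance from the TCP to the grasp point, in m); z points along the fingers, y is the line along which they close (so a half turn about z gives the same grasp; the last joint's range is limited). The gripper opens to 85 mm and grips with 20 to 120 N. Pads are 22 mm wide; open, the fingers measure 114 mm over their backs; the gripper's body (76 mm by 85 mm) begins 54 mm behind the grasp point. The pads swing forward as they close: fully open they stand 13 mm farther back than shut.
Start: joints at [1.122, 0.521, -0.036, 1.599, 0.021, 1.021, -0.113], TCP at [0.231, -0.581, 0.405] pointing down, gripper open.
Joint ranges: [-2.91, 2.91], [-0.3, 2.13], [-1.5, 1.42], [0.17, 2.43], [-1.26, 4.41], [0.16, 1.93], [-2.52, 2.52]. Speed limits (rad/s): [1.89, 1.89, 2.39, 2.39, 3.01, 3.01, 3.01].

### API

Orientations are given as [roll, pitch, yaw] about the fixed x, y, z axes, in that order (R = Rz(yaw) Ry(pitch) Rx(roll)).
In Python, from workcell import bot gives the robot as it stands.
- The arm moves only by the tool arm_command, never from a script. Its argument "deltas" is a list of rows, each a list of 3 entries, a list of its own where there are three numbers: the shift along the tool's x, y, z in cm, then the turn, a rotation vector about the tool's x, y, z in rad, then the finger opening in cm, from 0 to 8.54. In form: [[[tx, ty, tz], [rx, ry, rz], claw], ...]. A call has 1 to 20 rows; each row shifts and turns the commanded pose from where the row before left it, along the tool's axes as they then stand; what a row does not reach is not made up. A row lasts 1/10 s, in which the tool goes at most 50 mm and 8.59 degrees, less where a joint would pass 70% of its speed; a pose out of reach is approached as far as the arm can. A call with a gripper value outside its range is refused whole. The fingers move at their own pace and stop on an object; "newtons" is the grip in N (left out, the last holds). Time passes only in rows, so rows that do not move let the fingers close. It gives the time, the measured TCP pose, the force, the opening and the grip force at its end, in the units of the state.
- bot.observe(): the state, without advancing time (a new reading comes with each control period).
- bot.grab_frame(name): name is "side" or "top"; returns a dict with "frame" (400x640x3 uint8, red, green, blue), "K" (3x3 intrinsics, pixels), "rvec" (rotation vector, rad) and "tvec" (3), from world to camera coordinates, as OpenCV has them. Camera axes: x right, y down, z forward; pixel columns grow to the right and rows downward; lengths in m; the calibration is good to about 2 mm. A picture is of the moment at which its call begins. There is no depth.
- bot.job_done(): hands the job in; it is judged then, once.
Trained networks look in a picture, given as the dict that the camera call returned (one of the last four; its "shot" number tells which), for a name from the list of things; names that differ only in an ending like _2 or _b are one class to them, and where a whole thing is asked for, a point or a joint stands for the part that bears it (a point fixed in the world has none). Each returns a list of dicts, best first, with "p" (0 to 1); they miss things now and then, are a little off and sometimes report something else, mostly with a low value. They report only what shows in the picture. A call takes as long as a camera call. They do not tell look-alikes from the thing itself.
- bot.find_in(name, picture): "rect" ([left, top, width, height] in pixels, round what is visible of it).
- bot.mark_of(name, picture): "at" ([column, row] in pixels: a listed point, or the origin of a listed thing).
The state is a dict: "clock": time; "qpos": joint angles; "qd": joint speeds; "joint_efforts": joint torques, N m; "position": TCP position; "tool_rot": TCP orientation; "force": force on the tool from outside, world axes, zero at the start; "moment": the same for the moment, N m; "grip_width": finger opening in m; "finger_force": force on a finger pad.
Only numpy, scipy, OpenCV 4.12 (cv2) and the standard library are available. Lean on these libraries where they do the work, as an engineer would, in place of code of your own. Each camera call takes 0.05 s, during which the arm holds its last target. There are 200 camera calls.

### The job

On the round lamp stand, gently push the iris ring's lever round by its upright pin, without squeezing or forcing it, until the pointer stands on the one long mark of the scale, and let go of it. Then press the white lamp button on the switch box down and release it, leaving the lever on the mark. Leave everything else on the bench where it stands.

Things in the scene. Friction and masses are not known exactly. Their poses are not given: they have to be found in the camera images.
- light_stand: Grey round lamp stand fixed to the bench: base 250 mm diameter, 50 mm tall; a black lamp head 92 mm diameter rises from its middle to 78 mm above the bench. Origin on its axis, at the bench; z up, and the iris ring turns about this z.
- iris_ring: Aluminium iris ring round the lamp head, 116 mm diameter, top 69 mm above the bench, with its lever. Origin on the stand's axis, 56 mm up; own x axis points out along the lever. Turns about the vertical only, to stops 1.65 rad either side of the stand's -x; friction (2 N at the pin) keeps it where left. It starts clockwise (from above) of the long mark, 0.4 to 2.6 rad from it.
- lever_pin (a point): On the axis of the upright black pin on the lever, 88 mm above the bench. The pin is 12 mm in diameter, stands 80 mm out from the ring's axis, and its top is 110 mm above the bench; below 66 mm is the flat lever arm (14 mm wide). It is what the finger pushes.
- pointer (a point): The tip's centre of the pointer (5 mm wide) at the outer end of the lever: 100 mm out from the ring's axis, 62 mm above the bench, straight outward of the pin.
- scale: White scale disc lying on the stand's base, 242 mm diameter, top 53 mm above the bench, fixed, centred on the stand's axis; its own x axis points to the long mark. Black radial marks 15 degrees apart near its edge: seven short ones (9 x 3 mm) and, between them, one long mark.
- long_mark (a point): A point on the middle line of the one long mark (31 mm long, 6 mm wide, running radially), 100 mm out from the stand's axis, straight below where the pointer's tip comes to stand.
- lamp_button_top (a point): Centre of the top face of the lamp's push button, a white round button of 36 mm diameter in a black housing on a grey switch box (120 x 85 mm, 40 mm tall, fixed); beside it on the box, 58 mm off, is a black brightness knob of 22 mm diameter, not needed. Pressed straight down.
- lamp_button (a joint): Travel of the lamp button in m: 0 up, 0.007 fully down. It springs back; fully down takes 4 N.
- amber_bottle: Bystander, loose, not to be moved: upright amber glass bottle with a white cap, 56 mm diameter, 120 mm tall. Origin at the centre of its underside.
- reagent_jar: Bystander, loose, not to be moved: upright white jar with a blue cap, 68 mm diameter, 85 mm tall. Origin at the centre of its underside.
- slide_box: Bystander, loose, not to be moved: cardboard box 85 x 60 mm, 34 mm tall. Origin at the centre of its underside.
- marker_pen: Bystander, loose, not to be moved: marker pen lying flat, 125 mm long (along its own y), 18 mm wide, 16 mm high. Origin at the centre of its underside.
- beaker: Bystander, loose, not to be moved: glass beaker, 72 mm diameter, 95 mm tall. Origin at the centre of its underside.
- tube_rack: Bystander, loose, not to be moved: white rack, 68 x 104 mm, with 15 capped sample tubes, 78 mm tall. Origin at the centre of its underside.
There are look-alikes about, which are no part of the job. Leave any pink or turquoise look-alike of the part that bears lamp_button_top alone.

How it is judged:
On the way, in this order (a step that is already met when the one before it is completed fails the run):
1. the lever has been pushed to the long mark (pointer within 5 mm of the mark's middle line) and let go (horizontal distance between pointer and long_mark below 0.005 m and contact force between the fingers and iris_ring below 0.1 N), for 0.3 s.
2. the lamp button is pressed down (at least 4.5 of its 7 mm) with the lever on the mark (value of joint lamp_button above 0.0045 m and horizontal distance between pointer and long_mark below 0.005 m), for 0.05 s.
At the end, for the whole second after the job is handed in: The pointer stands within 5 mm of the long mark's middle line and is at rest, and the lamp button, having been pressed after the lever was set, is up again (horizontal distance between pointer and long_mark below 0.005 m and angular speed of iris_ring below 0.05 rad/s and value of joint lamp_button below 0.002 m); the robot touches nothing.
It fails at once if the lever is squeezed, or forced with more than 30 N (contact force between the fingers and iris_ring above 30 N).
It fails at once if the lamp button is pressed while the lever is off the long mark (value of joint lamp_button above 0.003 m and not (horizontal distance between pointer and long_mark below 0.005 m)).
It fails at once if a bystander is lifted, carried or pushed more than 20 mm from its place (distance of any of amber_bottle, reagent_jar, slide_box, marker_pen, beaker, tube_rack from where it was at the start of the episode above 0.02 m).
It fails at once if a bystander is tipped over (angle between any of amber_bottle, reagent_jar, slide_box, marker_pen, beaker, tube_rack's own z axis and vertical above 0.3 rad).
It also fails if it takes over 54 s, if anything falls off the work surface, if the arm or the gripper's body presses on something with over 40 N, if the wrist force passes 120 N, or if a joint passes its speed limit or range.

## Working session

There is one attempt and no reset: what is moved stays moved. The work goes in short steps, Python scripts to look and compute and a tool call to move; the robot and the scene stay as the last step left them, time stands still between calls to the robot, and variables do not carry over. Pictures are saved under pics/ and viewed, at most 10 in all, crops included, and the job is handed in when it is done.

Besides the shell and the picture viewer there is one more tool, called after "Emit:" by a JSON object that holds its "method" and its "body", one argument or row to a line. arm_command: Moves the arm, as the interface text tells. Its arguments: {"type":"object","properties":{"deltas":{"type":"array","items":{"type":"array"}},"newtons":{"type":"number"}},"required":["deltas"]}

```bash
mkdir -p pics; cat > h.py <<'E'
import cv2,numpy as np
from workcell import bot
def grab(n): return bot.grab_frame(n)
def save(p,f,roi=None,s=1):
    im=p["frame"]
    if roi: x,y,w,h=roi; im=im[y:y+h,x:x+w]
    im=cv2.resize(im,None,fx=s,fy=s,interpolation=cv2.INTER_CUBIC)
    cv2.imwrite("pics/"+f,im[:,:,::-1])
def onz(p,uv,z):
    K=np.array(p["K"],float);R=cv2.Rodrigues(np.array(p["rvec"],float))[0];t=np.array(p["tvec"],float).ravel()
    c=-R.T@t; d=R.T@np.linalg.solve(K,[uv[0],uv[1],1]); return c+d*(z-c[2])/d[2]
def proj(p,X):
    return cv2.projectPoints(np.array(X,float).reshape(-1,3),np.array(p["rvec"],float),np.array(p["tvec"],float),np.array(p["K"],float),None)[0].reshape(-1,2)
E
python3 - <<'E'
from h import *
np.set_printoptions(precision=4,suppress=True)
s=bot.observe();print(s["clock"],s["position"],s["tool_rot"])
for n in("top","side"):
    p=grab(n);save(p,n+"1.png")
    for k,z in(("light_stand",0),("iris_ring",.056),("lever_pin",.088),("pointer",.062),("long_mark",.053),("lamp_button_top",None),("amber_bottle",0),("reagent_jar",0),("slide_box",0),("marker_pen",0),("beaker",0),("tube_rack",0)):
        for d in bot.mark_of(k,p)[:3]:
            print(n,k,round(d["p"],2),np.round(d["at"],1),onz(p,d["at"],.05 if z is None else z))
E
```

```text
0.0 [ 0.231  -0.5806  0.4041] [-3.1405  0.0001  0.3788]
top light_stand 0.92 [272.7 200.6] [0.5993 0.0839 0.    ]
top light_stand 0.74 [258.5 146.3] [0.778  0.1172 0.    ]
top light_stand 0.56 [404.  159.2] [ 0.6955 -0.3361  0.    ]
top iris_ring 0.9 [272.9 196.3] [0.6006 0.0771 0.056 ]
top lever_pin 0.89 [244.4 202. ] [0.5841 0.1576 0.088 ]
top pointer 0.64 [239.8 205.8] [0.5793 0.1757 0.062 ]
top pointer 0.39 [192.2 189.7] [0.6404 0.3142 0.062 ]
top long_mark 0.69 [270.7 232.4] [0.4937 0.0909 0.053 ]
top lamp_button_top 0.55 [470.9 257.4] [ 0.3696 -0.4856  0.05  ]
top lamp_button_top 0.47 [352.6 186.6] [ 0.6106 -0.1628  0.05  ]
top lamp_button_top 0.42 [405.5 231.6] [ 0.4616 -0.3047  0.05  ]
top amber_bottle 0.71 [189.4 191.5] [0.6507 0.3393 0.    ]
top reagent_jar 0.93 [402.2 159.6] [ 0.6947 -0.3303  0.    ]
top marker_pen 0.63 [290.  277.2] [0.3615 0.0475 0.    ]
top beaker 0.94 [258.1 147.1] [0.7754 0.1186 0.    ]
top tube_rack 0.71 [329.2 142.2] [ 0.7718 -0.1067  0.    ]
side light_stand 0.57 [287.3 244.1] [0.5924 0.0896 0.    ]
side iris_ring 0.66 [286.5 233.1] [0.5928 0.0892 
[... 423 characters left out ...]
.05  ]
side amber_bottle 0.83 [226.8 296.5] [0.6413 0.3401 0.    ]
side amber_bottle 0.47 [287.6 230.3] [0.6221 0.0415 0.    ]
side reagent_jar 0.7 [324.2 158.4] [ 0.6915 -0.3235  0.    ]
side reagent_jar 0.55 [269.1 251.9] [0.6253 0.1446 0.    ]
side reagent_jar 0.27 [313.8 249.3] [0.5087 0.0642 0.    ]
side slide_box 0.68 [285.5 321.3] [0.4502 0.32   0.    ]
side slide_box 0.65 [355.1 262.8] [0.3718 0.0437 0.    ]
side marker_pen 0.56 [357.3 264.3] [0.3634 0.0453 0.    ]
side beaker 0.71 [236.1 229.2] [0.7706 0.1236 0.    ]
side beaker 0.16 [359.2 263.4] [0.3598 0.0393 0.    ]
side tube_rack 0.65 [268.9 253. ] [0.6234 0.1485 0.    ]
side tube_rack 0.56 [274. 187.] [ 0.7711 -0.1006  0.    ]
```

View pics/top1.png

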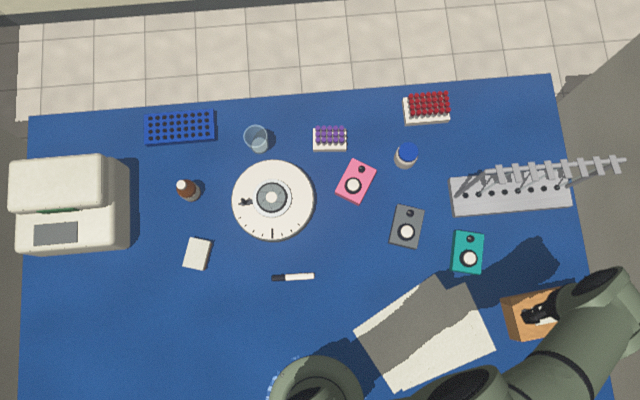

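View pics/side1.png

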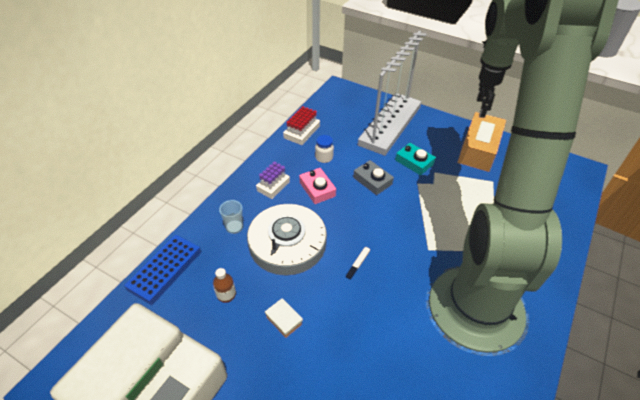

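Three boxes could bear the button: pink (353,186), turquoise (469,257) and grey (406,231) in the top view. The grey one fits, since the task describes a grey switch box and rules out the other two. I'll check it in an enlarged crop and refine the stand geometry.

```bash
cat >> h.py <<'E'
from scipy.optimize import least_squares
def centre(p):
    "stand axis from the rim of the white scale disc"
    uv0=proj(p,[.6,.082,.053])[0]; im=p["frame"]
    m=(im.min(2)>120).astype(np.uint8); m=cv2.morphologyEx(m,cv2.MORPH_CLOSE,np.ones((3,3)))
    cs=cv2.findContours(m,cv2.RETR_EXTERNAL,cv2.CHAIN_APPROX_NONE)[0]
    c=max([c for c in cs if cv2.pointPolygonTest(c,tuple(map(float,uv0)),False)>=0],key=len)
    P=np.array([onz(p,q,.053)[:2] for q in c[:,0]])
    r=least_squares(lambda v:np.hypot(*(P-v[:2]).T)-v[2],[.6,.082,.121],loss="soft_l1",f_scale=.002)
    return r.x
def polar(p,c,z,r0,r1,n=180,deg=(60,270)):
    th=np.radians(np.linspace(*deg,(deg[1]-deg[0])*2+1)); r=np.linspace(r0,r1,12)
    X=np.array([[c[0]+a*np.cos(t),c[1]+a*np.sin(t),z] for t in th for a in r])
    uv=proj(p,X).astype(np.float32).reshape(len(th),len(r),2)
    g=cv2.remap(cv2.cvtColor(p["frame"],cv2.COLOR_RGB2GRAY),uv[...,0],uv[...,1],cv2.INTER_LINEAR)
    return np.degrees(th),g.mean(1)
def dark(th,g,w=(60,270),k=15):
    s=(th>=w[0])&(th<=w[1]); d=np.clip(np.median(g[s])-g[s]-k,0,None); return (th[s]*d).sum()/max(d.sum(),1e-9),d.max()
E
python3 - <<'E'
from h import *
np.set_printoptions(precision=4,suppress=True)
for n in("top","side"):
    p=grab(n); c=centre(p); print(n,"centre",c)
    th,g=polar(p,c,.053,.088,.105); print("long mark",dark(th,g,(150,200)))
    th,g=polar(p,c,.062,.086,.099); print("lever",dark(th,g,(80,125)))
    th,g=polar(p,c,.1,.078,.082); print("pin",dark(th,g,(80,125)))
    for d in bot.find_in("lamp_button_top",p): print(d)
    if n=="top": a=cv2.resize(p["frame"][175:290,345:500],None,fx=4,fy=4,interpolation=3); b=cv2.resize(p["frame"][150:250,222:322],None,fx=4.6,fy=4.6,interpolation=3)
cv2.imwrite("pics/c1.png",a[:,:,::-1]);cv2.imwrite("pics/c2.png",b[:,:,::-1])
E
```

```text
top centre [0.5941 0.0806 0.1217]
long mark (np.float64(176.05847512384236), np.float64(124.58333333333331))
lever (np.float64(91.99136309966329), np.float64(103.58333333333334))
pin (np.float64(97.46987860250393), np.float64(155.25000000000003))
{'rect': [464.4, 254.8, 9.6, 7.0], 'p': 0.68}
{'rect': [347.0, 181.0, 10.1, 8.8], 'p': 0.66}
side centre [0.5948 0.0864 0.1227]
long mark (np.float64(177.28148416727097), np.float64(94.33333333333334))
lever (np.float64(94.81515281348187), np.float64(128.29166666666669))
pin (np.float64(98.06367004360513), np.float64(132.16666666666666))
{'rect': [416.7, 149.6, 9.7, 7.0], 'p': 0.54}
{'rect': [371.1, 169.5, 11.2, 5.1], 'p': 0.46}
{'rect': [315.4, 135.2, 16.6, 32.3], 'p': 0.43}
```

View pics/c1.png

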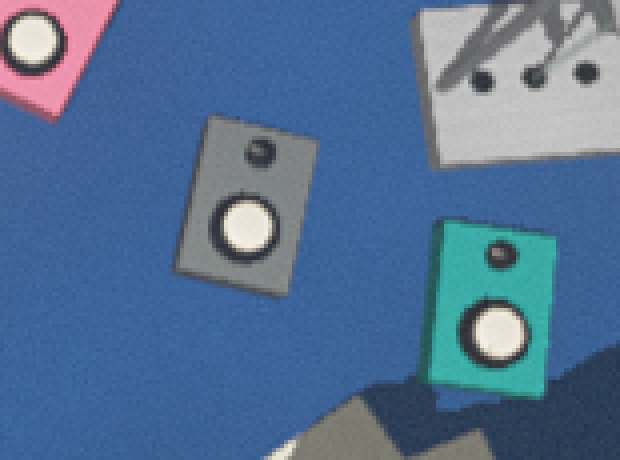

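View pics/c2.png

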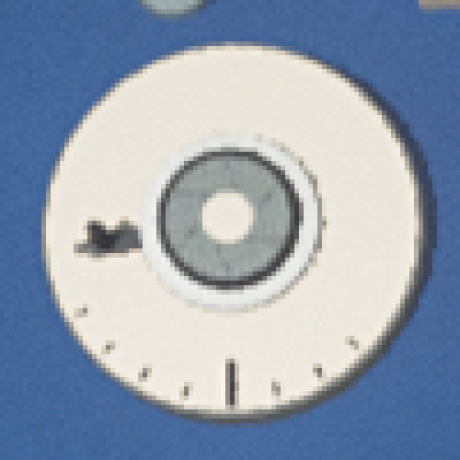

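The crop shows the grey box, its white button at about (407,232) and its black knob at (410,213). The pointer stands clockwise of the long mark, at about 97° against 176.5°. The axis is near (0.5945, 0.083). Setting out with the fingers shut.

Emit:
{"method": "arm_command", "body": {
  "deltas": [
    [[3.2,-2.74,0],[0,0,0],0],
    [[3.2,-2.74,0],[0,0,0],0],
    [[3.2,-2.74,0],[0,0,0],0],
    [[3.2,-2.74,0],[0,0,0],0],
    [[3.2,-2.74,0],[0,0,0],0],
    [[3.2,-2.74,0],[0,0,0],0],
    [[3.2,-2.74,0],[0,0,0],0],
    [[3.2,-2.74,0],[0,0,0],0],
    [[3.2,-2.74,0],[0,0,0],0],
    [[3.2,-2.74,0],[0,0,0],0],
    [[3.2,-2.74,0],[0,0,0],0],
    [[3.2,-2.74,0],[0,0,0],0],
    [[3.2,-2.74,0],[0,0,0],0],
    [[3.2,-2.74,0],[0,0,0],0],
    [[3.2,-2.74,0],[0,0,0],0],
    [[3.2,-2.74,0],[0,0,0],0],
    [[3.2,-2.74,0],[0,0,0],0],
    [[3.2,-2.74,0],[0,0,0],0],
    [[3.2,-2.74,0],[0,0,0],0],
    [[3.2,-2.74,0],[0,0,0],0]
  ],
  "newtons": 20
}}

```text
clock: 3.5
position: [0.6237, 0.1667, 0.4047]
tool_rot: [3.141, -0.0, 0.379]
force: [0.5, -0.5, 0.1]
grip_width: 0.0
finger_force: 0.0
```

Emit:
{"method": "arm_command", "body": {
  "deltas": [
    [[0,0,1],[0,0,0.13],0],
    [[0,0,2.5],[0,0,0.13],0],
    [[0,0,2.5],[0,0,0],0],
    [[0,0,2.5],[0,0,0],0],
    [[0,0,2.5],[0,0,0],0],
    [[0,0,2],[0,0,0],0],
    [[0,0,1],[0,0,0],0],
    [[0,0,0.6],[0,0,0],0],
    [[0,0,0],[0,0,0],0]
  ]
}}

```text
clock: 4.4
position: [0.6231, 0.1651, 0.2586]
tool_rot: [3.142, 0.0, 0.119]
force: [-0.4, 0.0, -0.0]
grip_width: 0.0001
finger_force: 0.0
```

```bash
python3 - <<'E'
from h import *
np.set_printoptions(precision=4,suppress=True)
s=bot.observe();print(s["position"],s["tool_rot"])
a=grab("top");b=grab("side");cv2.imwrite("pics/d1.png",np.hstack([cv2.resize(q["frame"][y:y+110,x:x+110],(400,400),interpolation=3) for q,x,y in((a,215,145),(b,230,170))])[:,:,::-1])
E
```

```text
[0.6231 0.1651 0.2586] [3.1416 0.0003 0.1187]
```

View pics/d1.png

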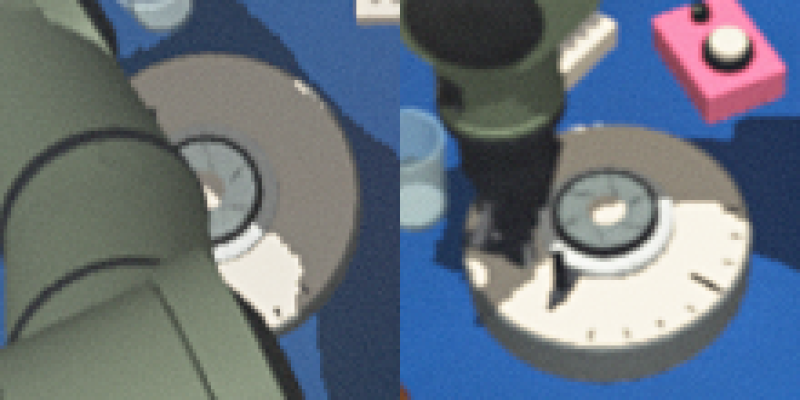

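The side view shows the shut fingers just clockwise of the pin, pin at about (570,265) in the right half. The arm hides it from the top camera. Pushing along the arc, stopping short of the mark.

Emit:
{"method": "arm_command", "body": {
  "deltas": [
    [[-0.5,0,0],[0,0,0],0],
    [[-0.5,0,0],[0,0,0],0],
    [[-0.5,-0.1,0],[0,0,0],0],
    [[-0.4,-0.1,0],[0,0,0],0],
    [[-0.4,-0.06,0],[0,0,-0.05],0],
    [[-0.4,-0.06,0],[0,0,-0.05],0],
    [[-0.6,-0.09,0],[0,0,-0.075],0],
    [[-0.6,-0.09,0],[0,0,-0.075],0],
    [[-0.6,-0.09,0],[0,0,-0.075],0],
    [[-0.6,-0.09,0],[0,0,-0.075],0],
    [[-0.6,-0.09,0],[0,0,-0.075],0],
    [[-0.6,-0.09,0],[0,0,-0.075],0],
    [[0,0,0],[0,0,0],0]
  ]
}}

```text
clock: 5.8
position: [0.5605, 0.1556, 0.2589]
tool_rot: [-3.141, 0.0, 0.67]
force: [-0.3, 0.7, 0.3]
grip_width: 0.0001
finger_force: 0.0
```

```bash
cat >> h.py <<'E'
def look():
    s=bot.observe();c=np.array([.5945,.083]);d=s["position"][:2]-c;y=s["tool_rot"][2]
    print(s["clock"],s["position"],"yaw",y,"r",np.hypot(*d),"ang",np.degrees(np.arctan2(d[1],d[0])),"F",s["force"],s["joint_efforts"][0])
    for n in("side","top"):
        p=grab(n)
        for k,z in(("lever_pin",.088),("pointer",.062),("long_mark",.053)):
            for q in bot.mark_of(k,p)[:1]:
                X=onz(p,q["at"],z)[:2]-c; print(n,k,round(q["p"],2),np.round(q["at"],1),X,"ang",np.degrees(np.arctan2(X[1],X[0])))
    return p
E
python3 - <<'E'
from h import *
np.set_printoptions(precision=4,suppress=True)
look()
E
```

```text
5.8 [0.5605 0.1556 0.2589] yaw 0.6703789428865095 r 0.0802301254809987 ang 115.10793417773162 F [-0.2767  0.6514  0.3248] 0.5228651873767376
side lever_pin 0.72 [288.2 246.3] [-0.0478  0.0659] ang 125.9641261702605
side pointer 0.52 [287.6 256. ] [-0.0543  0.0812] ang 123.75311832924899
side long_mark 0.76 [313.6 250.9] [-0.1081  0.0203] ang 169.38336494179657
```

Emit:
{"method": "arm_command", "body": {
  "deltas": [
    [[-0.6,-0.1,0],[0,0,-0.075],0],
    [[-0.6,-0.1,0],[0,0,-0.075],0],
    [[-0.6,-0.1,0],[0,0,-0.075],0],
    [[-0.6,-0.1,0],[0,0,-0.075],0],
    [[-0.6,-0.1,0],[0,0,-0.075],0],
    [[-0.6,-0.1,0],[0,0,-0.075],0],
    [[-0.6,-0.1,0],[0,0,-0.075],0],
    [[-0.6,-0.1,0],[0,0,-0.075],0],
    [[-0.4,-0.06,0],[0,0,-0.05],0],
    [[-0.4,-0.06,0],[0,0,-0.05],0],
    [[0,0,0],[0,0,0],0]
  ]
}}

```text
clock: 7.3
position: [0.5231, 0.1148, 0.2587]
tool_rot: [-3.141, -0.0, 1.369]
force: [-0.1, -0.3, -1.1]
grip_width: 0.0002
finger_force: 0.0
```

```bash
python3 - <<'E'
from h import *
np.set_printoptions(precision=4,suppress=True)
look()
a=grab("side");b=grab("top");cv2.imwrite("pics/d2.png",np.hstack([cv2.resize(q["frame"][y:y+h,x:x+h],(400,400),interpolation=3) for q,x,y,h in((a,260,190,80),(b,215,145,110))])[:,:,::-1])
E
```

```text
7.3 [0.5231 0.1148 0.2587] yaw 1.3688912515002518 r 0.07819445350089645 ang 156.00987945043136 F [-0.1482 -0.3139 -1.1317] 0.8063438348472118
side lever_pin 0.2 [285.2 233.7] [-0.0145  0.0307] ang 115.25074519773707
side pointer 0.79 [311.4 244.9] [-0.0943  0.01  ] ang 173.9501391106029
side long_mark 0.87 [313.3 246.2] [-0.0983  0.0055] ang 176.79391661167566
top long_mark 0.5 [270.8 201. ] [-0.0069  0.0015] ang 167.75025989453184
```

View pics/d2.png

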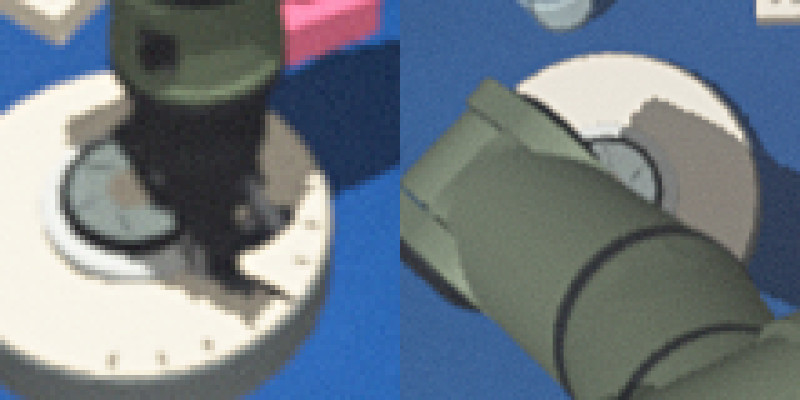

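Emit:
{"method": "arm_command", "body": {
  "deltas": [
    [[-0.3,-0.07,0],[0,0,-0.04],0],
    [[-0.3,-0.07,0],[0,0,-0.04],0],
    [[-0.3,-0.07,0],[0,0,-0.04],0],
    [[0,0,0],[0,0,0],0],
    [[0,0,0],[0,0,0],0],
    [[1,0,0],[0,0,0],0],
    [[2,0,0],[0,0,0],0],
    [[1,0,-2],[0,0,0],0],
    [[0,0,-4],[0,0,0],0],
    [[0,0,-4],[0,0,0],0],
    [[0,0,-2],[0,0,0],0]
  ]
}}

```text
clock: 8.9
position: [0.523, 0.1478, 0.3818]
tool_rot: [3.139, -0.001, 1.489]
force: [0.2, 0.6, -0.8]
grip_width: 0.0001
finger_force: 0.0
```

Emit:
{"method": "arm_command", "body": {
  "deltas": [
    [[-4,-0.4,0],[0,0,0],0],
    [[-4,-0.4,0],[0,0,0],0],
    [[-4,-0.4,0],[0,0,0],0],
    [[-4,-0.4,0],[0,0,0],0],
    [[-4,-0.4,0],[0,0,0],0],
    [[-4,-0.4,0],[0,0,0],0],
    [[-4,-0.4,0],[0,0,0],0],
    [[-4,-0.4,0],[0,0,0],0],
    [[-4,-0.4,0],[0,0,0],0],
    [[-4,-0.4,0],[0,0,0],0],
    [[-2,-0.2,0],[0,0,0],0],
    [[0,0,0],[0,0,0],0]
  ]
}}

```text
clock: 10.1
position: [0.4462, -0.271, 0.3785]
tool_rot: [-3.141, 0.0, 1.484]
force: [0.5, 0.5, 0.1]
grip_width: -0.0002
finger_force: 0.0
```

```bash
python3 - <<'E'
from h import *
np.set_printoptions(precision=4,suppress=True)
look()
a=grab("side");b=grab("top")
for n,p in(("side",a),("top",b)):
    c=[.5945,.083]
    for r in((.102,.112),(.086,.097)):
        th,g=polar(p,c,.053 if r[0]>.1 else .062,*r); print(n,r,dark(th,g,(168,184)))
    th,g=polar(p,c,.1,.078,.082); print("pin",dark(th,g,(160,190)))
A=cv2.resize(a["frame"][220:270,285:335],(400,400),interpolation=3);B=cv2.resize(b["frame"][190:250,240:300],(400,400),interpolation=3)
cv2.imwrite("pics/d3.png",np.hstack([A,B])[:,:,::-1])
E
```

```text
10.1 [ 0.4462 -0.271   0.3785] yaw 1.4843190723697548 r 0.38379983820643504 ang -112.73299201828003 F [0.5317 0.5084 0.1452] 2.866566628217697
side lever_pin 0.88 [306.3 237.2] [-0.0764  0.0097] ang 172.74871846961798
side pointer 0.63 [308.6 244.6] [-0.0864  0.0133] ang 171.22474378570232
side long_mark 0.6 [312.  246.9] [-0.0963  0.0098] ang 174.18579560672487
top pointer 0.67 [269.9 227.1] [-0.0863  0.0082] ang 174.544323925477
top long_mark 0.66 [269.2 231.1] [-0.0966  0.012 ] ang 172.91773062630665
side (0.102, 0.112) (np.float64(175.2849905749293), np.float64(104.49999999999999))
side (0.086, 0.097) (np.float64(171.78599574014913), np.float64(82.41666666666667))
pin (np.float64(170.7538644043425), np.float64(86.0))
top (0.102, 0.112) (np.float64(177.43910391249474), np.float64(140.16666666666669))
top (0.086, 0.097) (np.float64(176.9838589520735), np.float64(72.58333333333333))
pin (np.float64(178.9610660232507), np.float64(76.33333333333334))
```

View pics/d3.png

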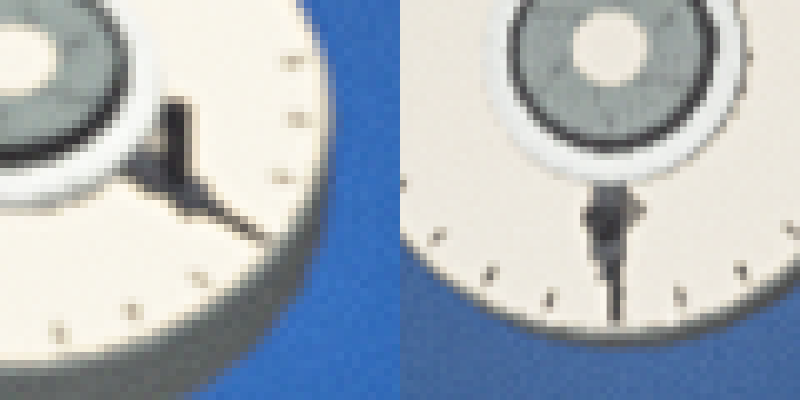

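The lever looks on or just short of the mark, with pin, pointer and mark nearly in line in both views. To measure the residual, I'll fit a centre for each camera separately.

```bash
python3 - <<'E'
from h import *
np.set_printoptions(precision=2,suppress=True,linewidth=200)
for n,c in(("top",[.5941,.0806]),("side",[.5948,.0864])):
    ps=[grab(n) for _ in range(3)]; p=dict(ps[0]); p["frame"]=np.mean([q["frame"] for q in ps],0).astype(np.uint8)
    c=centre(p)[:2] if 0 else c
    for nm,z,r0,r1 in(("mark",.053,.106,.113),("ptr",.062,.092,.099),("ptr",.062,.088,.093),("arm",.062,.063,.070),("pin110",.110,.078,.082),("pin95",.095,.078,.082)):
        th,g=polar(p,c,z,r0,r1); s=(th>=164)&(th<=190); t=th[s];h=g[s]
        d=h.max()-h; i=d>.5*d.max(); print(n,nm,"cen",(t[i]*d[i]).sum()/d[i].sum(),"range",t[i][[0,-1]],"depth",d.max())
E
```

```text
top mark cen 176.03024193548382 range [174.5 177.5] depth 157.91666666666669
top ptr cen 175.5945576332682 range [173. 178.] depth 164.33333333333334
top ptr cen 175.14208056315996 range [171. 179.] depth 153.0
top arm cen 175.6690309184813 range [167. 185.] depth 149.5
top pin110 cen 178.84173513090138 range [171.  187.5] depth 174.91666666666669
top pin95 cen 177.09290494533286 range [170.5 184. ] depth 180.91666666666666
side mark cen 177.00286362009302 range [175.5 178.5] depth 122.33333333333334
side ptr cen 174.23164531889608 range [172.  176.5] depth 152.91666666666669
side ptr cen 173.5992115637319 range [169.5 177.5] depth 160.25
side arm cen 179.4116584759311 range [168. 190.] depth 172.33333333333331
side pin110 cen 171.8244828396803 range [166.5 177. ] depth 197.16666666666666
side pin95 cen 171.7123047791407 range [164.  179.5] depth 190.91666666666666
```

```bash
python3 - <<'E'
from h import *
for n,c,m in(("top",[.5941,.0806],176.03),("side",[.5948,.0864],177.0)):
    p=grab(n); c=np.array(c)
    P=np.array(p["K"]); R=cv2.Rodrigues(np.array(p["rvec"]))[0]; print(n,"cam at",-R.T@np.array(p["tvec"]).ravel())
    u=np.array([np.cos(np.radians(m)),np.sin(np.radians(m))]); v=np.array([-u[1],u[0]])
    for e in(-.003,0,.003):
        q=[]
        for r in(.09,.095,.1):
            X=onz(p,proj(p,[*(c+r*u+e*v),.053])[0],.062)[:2]-c; q.append((round(np.hypot(*X),4),round(np.degrees(np.arctan2(X[1],X[0])),2)))
        print(e,q)
    im=cv2.cvtColor(p["frame"],cv2.COLOR_RGB2GRAY)
    for r in(.088,.094,.098,.102,.106):
        th,g=polar(p,c,.062,r-.001,r+.001); s=(th>=166)&(th<=186); print(r,g[s][::2])
E
```

```text
top cam at [ 0.29083785 -0.05858588  1.48455358]
-0.003 [(np.float64(0.0913), np.float64(174.79)), (np.float64(0.0963), np.float64(174.85)), (np.float64(0.1012), np.float64(174.91))]
0 [(np.float64(0.0913), np.float64(176.66)), (np.float64(0.0962), np.float64(176.63)), (np.float64(0.1012), np.float64(176.6))]
0.003 [(np.float64(0.0914), np.float64(178.53)), (np.float64(0.0963), np.float64(178.4)), (np.float64(0.1013), np.float64(178.29))]
0.088 [236.66666667 239.5        222.75       191.75       158.33333333
 122.83333333 108.         100.33333333  99.          98.83333333
 100.08333333 101.5        113.5        129.91666667 188.25
 235.83333333 236.41666667 236.41666667 235.41666667 234.5
 233.41666667]
0.094 [233.58333333 234.58333333 235.66666667 233.16666667 228.08333333
 210.25       183.5        142.91666667 108.25        78.
  73.          76.41666667 137.16666667 188.58333333 220.58333333
 237.66666667 237.         236.         233.41666667 233.66666667
 234.        ]
0.098 [234.         234.25       235.66666667 236.66666667 237.33333333
 218.25       194.83333333 160.75   
[... 1806 characters left out ...]
28.16666667  99.16666667 110.5
 152.58333333 197.41666667 227.75       243.41666667 248.
 248.         247.         246.         245.         245.
 245.        ]
0.102 [246.16666667 247.         248.         249.         247.
 233.66666667 194.91666667 149.5        127.16666667 142.41666667
 179.91666667 216.41666667 239.66666667 247.16666667 247.08333333
 246.16666667 245.83333333 245.         244.41666667 245.
 245.        ]
0.106 [245.         246.         247.33333333 248.91666667 248.5
 233.91666667 206.91666667 162.91666667 133.66666667 135.08333333
 180.58333333 224.08333333 244.58333333 247.25       247.41666667
 246.33333333 246.         245.         245.         245.
 242.91666667]
```

Allowing for the mark's parallax under the pointer, both views put the lever about 2° (3.5 mm) short of the mark. It needs a nudge of about 3 mm, so I'm going back the same way.

Emit:
{"method": "arm_command", "body": {
  "deltas": [
    [[2,0.2,0],[0,0,0],0],
    [[4,0.4,0],[0,0,0],0],
    [[4,0.4,0],[0,0,0],0],
    [[4,0.4,0],[0,0,0],0],
    [[4,0.4,0],[0,0,0],0],
    [[4,0.4,0],[0,0,0],0],
    [[4,0.4,0],[0,0,0],0],
    [[4,0.4,0],[0,0,0],0],
    [[4,0.4,0],[0,0,0],0],
    [[4,0.4,0],[0,0,0],0],
    [[4,0.4,0],[0,0,0],0],
    [[0,0,0],[0,0,0],0],
    [[0,0,4],[0,0,0],0],
    [[0,0,4],[0,0,0],0],
    [[0,0,4],[0,0,0],0],
    [[0,0,0],[0,0,0],0],
    [[-1.5,0,0],[0,0,0],0],
    [[-1.5,0,0],[0,0,0],0],
    [[0,0,0],[0,0,0],0],
    [[0,0,0],[0,0,0],0]
  ]
}}

```text
clock: 13.0
position: [0.5209, 0.1155, 0.2602]
tool_rot: [3.139, -0.0, 1.487]
force: [0.3, 0.3, 1.3]
grip_width: 0.0001
finger_force: 0.0
```

Emit:
{"method": "arm_command", "body": {
  "deltas": [
    [[-0.4,0,0],[0,0,0],0],
    [[-0.3,0,0],[0,0,0],0],
    [[-0.2,0,0],[0,0,0],0],
    [[-0.2,0,0],[0,0,0],0],
    [[-0.2,0,0],[0,0,0],0],
    [[0,0,0],[0,0,0],0],
    [[0,0,0],[0,0,0],0]
  ]
}}

```text
clock: 13.7
position: [0.5194, 0.1035, 0.2587]
tool_rot: [-3.142, 0.0, 1.489]
force: [-0.2, -0.2, 0.1]
grip_width: -0.0002
finger_force: 0.1
```

Emit:
{"method": "arm_command", "body": {
  "deltas": [
    [[1,0,0],[0,0,0],0],
    [[2,0,0],[0,0,0],0],
    [[1,0,-2],[0,0,0],0],
    [[0,0,-4],[0,0,0],0],
    [[0,0,-4],[0,0,0],0],
    [[0,0,-2],[0,0,0],0],
    [[-4,-0.4,0],[0,0,0],0],
    [[-4,-0.4,0],[0,0,0],0],
    [[-4,-0.4,0],[0,0,0],0],
    [[-4,-0.4,0],[0,0,0],0],
    [[-4,-0.4,0],[0,0,0],0],
    [[-4,-0.4,0],[0,0,0],0],
    [[-4,-0.4,0],[0,0,0],0],
    [[-4,-0.4,0],[0,0,0],0],
    [[-4,-0.4,0],[0,0,0],0],
    [[-4,-0.4,0],[0,0,0],0],
    [[-2,-0.2,0],[0,0,0],0],
    [[0,0,0],[0,0,0],0]
  ]
}}

```text
clock: 15.5
position: [0.4459, -0.2741, 0.3784]
tool_rot: [-3.141, 0.0, 1.485]
force: [-0.1, 1.0, 0.5]
grip_width: -0.0002
finger_force: 0.0
```

```bash
python3 - <<'E'
from h import *
np.set_printoptions(precision=0,suppress=True,linewidth=200)
P={}
for n,c in(("top",[.5941,.0806]),("side",[.5948,.0864])):
    p=P[n]=grab(n)
    for nm,z,r0,r1 in(("mark",.053,.106,.113),("ptr",.062,.092,.099),("arm",.062,.063,.070),("pin110",.110,.078,.082),("pin95",.095,.078,.082)):
        th,g=polar(p,c,z,r0,r1); s=(th>=164)&(th<=195); t=th[s];h=g[s]
        d=h.max()-h; i=d>.5*d.max(); print(n,nm,"cen %.2f"%((t[i]*d[i]).sum()/d[i].sum()),"range",t[i][[0,-1]])
    for r in(.088,.094,.098,.102):
        th,g=polar(p,c,.062,r-.001,r+.001); s=(th>=166)&(th<=186); print(r,g[s][::2])
    for d in bot.mark_of("lamp_button_top",p): print(n,d["p"],np.round(d["at"],1))
a,b=P["side"],P["top"]
A=cv2.resize(a["frame"][220:270,285:335],(400,400),interpolation=3);B=cv2.resize(b["frame"][190:250,240:300],(400,400),interpolation=3)
cv2.imwrite("pics/d4.png",np.hstack([A,B])[:,:,::-1])
E
```

```text
top mark cen 176.03 range [174. 178.]
top ptr cen 176.97 range [175. 179.]
top arm cen 177.19 range [169. 186.]
top pin110 cen 180.64 range [173. 189.]
top pin95 cen 179.24 range [172. 186.]
0.088 [234. 235. 237. 239. 220. 189. 157. 124. 108.  96.  95.  95.  97. 100. 114. 136. 192. 234. 236. 236. 236.]
0.094 [233. 234. 234. 236. 236. 234. 228. 219. 186. 139. 104.  76.  97. 127. 185. 220. 233. 236. 235. 234. 234.]
0.098 [233. 233. 235. 235. 234. 236. 236. 230. 198. 141. 105.  81. 130. 175. 221. 237. 238. 235. 234. 234. 234.]
0.102 [234. 234. 234. 234. 234. 235. 238. 238. 215. 154. 109.  80. 146. 198. 232. 238. 238. 236. 234. 233. 233.]
top 0.7 [354. 186.]
top 0.69 [258. 146.]
top 0.64 [470. 256.]
side mark cen 177.01 range [176. 178.]
side ptr cen 175.23 range [172. 178.]
side arm cen 182.81 range [170. 195.]
side pin110 cen 174.00 range [170. 178.]
side pin95 cen 172.40 range [164. 180.]
0.088 [248. 248. 248. 243. 222. 186. 144. 108.  91.  84.  83.  87.  97. 117. 140. 165. 195. 221. 239. 245. 247.]
0.094 [246. 248. 249. 249. 238. 206. 166. 124.  92.  69.  75. 101. 134. 173. 208. 234. 244. 247. 247. 246. 245.]
0.098 [245. 246. 248. 249. 244. 229. 194. 142. 100.  88. 109. 145. 186. 216. 234. 244. 248. 248. 246. 245. 245.]
0.102 [246. 247. 248. 249. 248. 237. 200. 153. 126. 135. 170. 206. 233. 244. 246. 246. 246. 246. 245. 245. 245.]
side 0.64 [421. 152.]
side 0.58 [319. 176.]
side 0.51 [376. 174.]
```

View pics/d4.png

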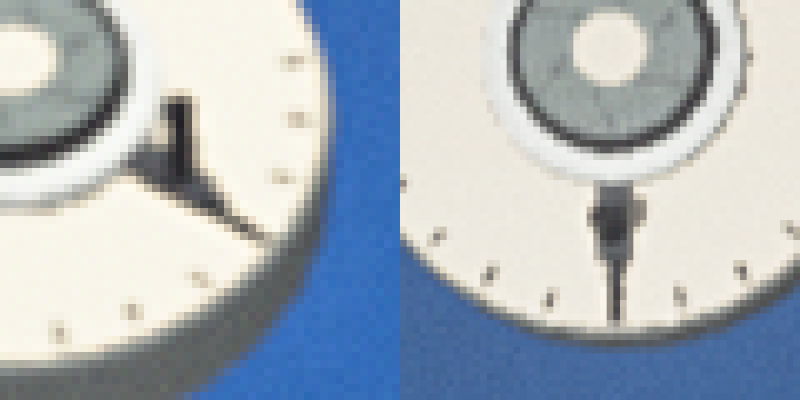

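Both views now put the pointer within about 1° of the mark. Next I'll triangulate the grey box's button.

```bash
python3 - <<'E'
from h import *
import cv2
p,q=grab("top"),grab("side")
for z in(.045,.05,.055,.06): print(z,onz(p,(406.7,231.8),z),onz(q,(377.5,174),z))
im=cv2.imread("pics/side1.png"); r=im[160:190,360:395].min(2); n,l,s,c=cv2.connectedComponentsWithStats((r>170).astype(np.uint8)); print(s[1:],c[1:]+[360,160])
im=cv2.imread("pics/top1.png"); r=im[220:243,395:418].min(2); n,l,s,c=cv2.connectedComponentsWithStats((r>150).astype(np.uint8)); print(s[1:],c[1:]+[395,220])
print(bot.observe()["position"])
E
```

```text
0.045 [ 0.46125488 -0.30900627  0.045     ] [ 0.46479715 -0.30571318  0.045     ]
0.05 [ 0.46066297 -0.30813649  0.05      ] [ 0.46305299 -0.30079222  0.05      ]
0.055 [ 0.46007106 -0.3072667   0.055     ] [ 0.46130883 -0.29587126  0.055     ]
0.06 [ 0.45947915 -0.30639692  0.06      ] [ 0.45956467 -0.29095029  0.06      ]
[[13  8 10  8 63]] [[377.93650794 171.61904762]]
[[  6   5  12  13 116]] [[406.43103448 231.24137931]]
[ 0.44679798 -0.27070026  0.37880229]
```

Emit:
{"method": "arm_command", "body": {
  "deltas": [
    [[-1.8,0.85,0],[0,0,0],0],
    [[-1.8,0.85,0],[0,0,0],0],
    [[0,0,3],[0,0,0],0],
    [[0,0,3],[0,0,0],0],
    [[0,0,3],[0,0,0],0],
    [[0,0,3],[0,0,0],0],
    [[0,0,1.2],[0,0,0],0],
    [[0,0,0],[0,0,0],0],
    [[0,0,0],[0,0,0],0]
  ]
}}

```text
clock: 16.7
position: [0.4609, -0.3088, 0.2477]
tool_rot: [3.141, 0.0, 1.489]
force: [-0.0, 0.5, 1.1]
grip_width: -0.0
finger_force: 0.0
```

```bash
python3 - <<'E'
from h import *
s=bot.observe();print(s["position"],s["force"])
a=grab("side");b=grab("top");cv2.imwrite("pics/d5.png",np.hstack([cv2.resize(q["frame"][y:y+80,x:x+80],(400,400),interpolation=3) for q,x,y in((a,340,120),(b,365,190))])[:,:,::-1])
E
```

```text
[ 0.46085558 -0.30884644  0.24772806] [-0.01073204  0.54178481  1.10569148]
```

View pics/d5.png

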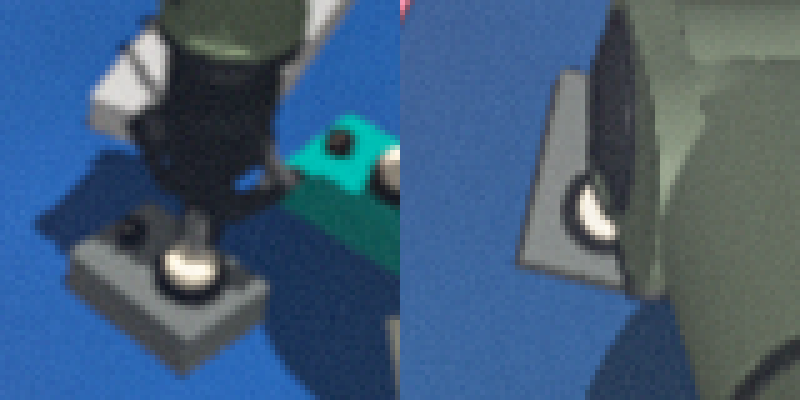

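The tip stands over the white button of the grey box, at about (195,245) in the left half. Pressing down in small steps.

Emit:
{"method": "arm_command", "body": {
  "deltas": [
    [[0,0,0.5],[0,0,0],0],
    [[0,0,0.5],[0,0,0],0],
    [[0,0,0.3],[0,0,0],0],
    [[0,0,0.3],[0,0,0],0],
    [[0,0,0],[0,0,0],0],
    [[0,0,0],[0,0,0],0]
  ]
}}

```text
clock: 17.4
position: [0.4604, -0.3091, 0.2308]
tool_rot: [3.142, 0.0, 1.489]
force: [0.8, -2.3, 4.2]
grip_width: 0.0004
finger_force: 1.6
```

Emit:
{"method": "arm_command", "body": {
  "deltas": [
    [[0,0,0.15],[0,0,0],0],
    [[0,0,0.15],[0,0,0],0],
    [[0,0,0],[0,0,0],0],
    [[0,0,0],[0,0,0],0]
  ]
}}

```text
clock: 17.8
position: [0.4605, -0.309, 0.229]
tool_rot: [3.141, 0.001, 1.489]
force: [-6.6, 2.3, 30.2]
grip_width: 0.0
finger_force: 15.2
```

Hard stop at 30 N, with about 4 N just before it, which matches the button's spring. I'll back off in steps to check the spring, then leave.

Emit:
{"method": "arm_command", "body": {
  "deltas": [
    [[0,0,-0.3],[0,0,0],0],
    [[0,0,0],[0,0,0],0],
    [[0,0,0],[0,0,0],0]
  ]
}}

```text
clock: 18.1
position: [0.4603, -0.3091, 0.2307]
tool_rot: [3.141, 0.0, 1.489]
force: [-0.4, -3.2, 4.1]
grip_width: -0.0002
finger_force: 1.7
```

Emit:
{"method": "arm_command", "body": {
  "deltas": [
    [[0,0,-0.3],[0,0,0],0],
    [[0,0,0],[0,0,0],0],
    [[0,0,0],[0,0,0],0]
  ]
}}

```text
clock: 18.4
position: [0.4603, -0.3089, 0.2336]
tool_rot: [-3.142, -0.0, 1.489]
force: [0.7, -1.2, 1.7]
grip_width: 0.0001
finger_force: 1.1
```

```bash
python3 - <<'E'
from h import *
a=grab("side");b=bot.observe();print(b["position"],b["force"])
E
```

```text
[ 0.46031181 -0.30897706  0.23364409] [ 0.01094673 -0.50807481  2.08018521]
```

Emit:
{"method": "arm_command", "body": {
  "deltas": [
    [[0,0,-0.4],[0,0,0],0],
    [[0,0,-0.5],[0,0,0],0],
    [[0,0,0],[0,0,0],0],
    [[0,0,0],[0,0,0],0]
  ]
}}

```text
clock: 18.85
position: [0.4603, -0.309, 0.2428]
tool_rot: [3.142, 0.0, 1.489]
force: [0.1, 0.6, 0.5]
grip_width: 0.0002
finger_force: 0.0
```

The spring curve fits a full press: 4.1 N at 0.2307, about 2 N at 0.2336, then free. Retreating and checking the lever.

Emit:
{"method": "arm_command", "body": {
  "deltas": [
    [[0,0,-3],[0,0,0],0],
    [[0,0,-4],[0,0,0],0],
    [[0,0,-4],[0,0,0],0],
    [[0,0,0],[0,0,0],0],
    [[0,0,0],[0,0,0],0]
  ]
}}

```text
clock: 19.35
position: [0.4602, -0.3091, 0.3533]
tool_rot: [3.141, 0.001, 1.488]
force: [-0.3, 1.2, -0.0]
grip_width: -0.0
finger_force: 0.0
```

```bash
python3 - <<'E'
from h import *
for n,c in(("top",[.5941,.0806]),("side",[.5948,.0864])):
    p=grab(n)
    for nm,z,r0,r1 in(("ptr",.062,.092,.099),("pin110",.110,.078,.082)):
        th,g=polar(p,c,z,r0,r1); s=(th>=164)&(th<=195); t=th[s];d=g[s].max()-g[s]; i=d>.5*d.max(); print(n,nm,"cen %.2f"%((t[i]*d[i]).sum()/d[i].sum()))
print(bot.observe()["position"]); print(bot.job_done())
E
```

```text
top ptr cen 176.98
top pin110 cen 180.62
side ptr cen 175.24
side pin110 cen 174.01
[ 0.46002758 -0.30895147  0.35186485]
the job is handed in; nothing more can be done
None
```

The lever is set on the long mark (within about 1°, roughly 2 mm, by my camera measurements), the grey box's lamp button was pressed fully and released, and the job was handed in at about 19 s; no verdict came back.

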